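# Set the backdrop on the camera stand and show a test cell to the camera

### The job

Lower the black backdrop by its upright panel so that its metal foot goes over the two brass pins of the camera stand and lies flush, and let go of it. Then take the yellow-sleeved test cell out of the grey rack and hold it up in front of the camera: the middle of the cell at the focus, straight above the white cross and 110 mm above the worktop, the cell right way up but leaning 18 degrees away from the camera so that it is square to the camera's line of sight. Finish while still holding it there, still and touching nothing else; leave the other things where they stand.

Things in the scene. Friction and masses are not known exactly. Their poses are not given: they have to be found in the camera images.
- camera_stand: fixed stand: dark steel base 265 x 132 mm, 12 mm thick, with a red camera on an aluminium post (18 mm across, at x +128 mm). Origin on the worktop under the white cross painted on the base; x level from the cross to the post, z up. Base spans x -110 to +155, y -66 to +66 mm. Two brass pins, 10 mm across, 22 mm tall, tips tapered to 5 mm, stand on the base at x -70, y -42 and +42 mm
- lens (a point): centre of the front of the camera's black lens (tube 34 mm across), at x +87, z 138 mm of camera_stand; the camera looks towards stand -x and 18 degrees down. Behind the lens, farther along +x, is the red body, 42 mm square, about x +115 to +175, z 129 to 185 mm
- seat (a point): point on the top face of the stand's base (12 mm above the worktop), midway between the two pins; axes as camera_stand. The backdrop's origin comes here when its foot lies flush over the pins
- focus (a point): the camera's focus, in the air above the white cross, 110 mm above the worktop, 92 mm from the lens front along its sight line. Its z axis is the direction the cell's own z axis must take: up and leaning 18 degrees away from the camera, towards the pins; its x axis points along the sight line to the lens
- backdrop: loose, 0.22 kg, on the worktop: aluminium foot plate 50 (x) x 116 (y) x 10 (z) mm with two 15 mm through holes at y -42 and +42 mm, and an upright black panel in the middle, 10 mm thick (x), 54 mm wide (y), from z 10 to 88 mm. Origin at the centre of the foot's underside, z up. Fits the pins either way round. Grip the top of the panel across its thickness
- rack: fixed grey plastic rack, 60 (x) x 206 (y) x 16 (z) mm, origin at the centre of its underside, z up. Three round seats 36 mm across and 6 mm deep (seat floor at z 10 mm) at y -65, 0 and +65 mm, holding the test cell, the ink pot and the black tube in any order, upright
- test_cell: loose upright round cell with yellow and black sleeve and light ends, 26 mm across, 48 mm tall, 0.062 kg; origin at the centre of its underside, z along its length up to its top. Stands in a seat of the rack, 42 mm of it proud of the rack's top
- test_cell_middle (a point): the middle of the test cell, on its axis, 24 mm above its underside
- ink_pot: loose brown pot with black lid, 32 mm across, 58 mm tall, standing in a seat of the rack; origin at the centre of its underside. Leave alone
- black_tube: loose black tube, 22 mm across, 66 mm tall, standing in a seat of the rack; origin at the centre of its underside. Leave alone
- tape_roll: loose roll of tan tape lying flat on the worktop, 78 mm across, 18 mm high; origin at the centre of its underside. Leave alone
- marker: loose blue marker pen lying on the worktop, 131 mm long (its y), 13 mm high; origin at the centre of its underside. Leave alone
Things that resemble listed ones, but are neither listed nor needed, are in the scene too. Leave any purple look-alike of the rack alone.

How it is judged:
On the way, in this order (a step that is already met when the one before it is completed fails the run):
1. the backdrop's foot lies flush over both pins, let go, while the cell is still in the rack (horizontal distance between backdrop and seat below 0.005 m and z of backdrop in the frame of seat below 0.002 m and angle between backdrop's own z axis and vertical below 0.04 rad and angle between the y axis of backdrop and the y axis of seat, either way round below 0.12 rad and contact force between the fingers and backdrop below 0.3 N and height (world z) of test_cell below 0.03 m), for 0.2 s.
2. the cell is lifted clear of the rack in the gripper (z of test_cell in the frame of rack above 0.025 m and contact force between the fingers and test_cell above 1 N and contact force between rack and test_cell below 0.1 N), for 0.2 s.
At the end, for the whole second after the job is handed in: the cell is held still in the gripper alone, its middle within 15 mm of the focus, its axis within 8 degrees of the focus's z axis, right way up; the backdrop still lies flush over the pins (within 2 mm in height, 5 mm sideways), and neither cell nor robot touches backdrop or stand (distance between test_cell_middle and focus below 0.015 m and angle between the z axis of test_cell and the z axis of focus, either way round below 0.14 rad and angle between test_cell's own z axis and vertical below 0.7 rad and linear speed of test_cell below 0.02 m/s and contact force between the fingers and test_cell above 1 N and contact force between each of camera_stand, backdrop and test_cell below 0.1 N and contact force between each of the arm, the fingers and backdrop below 0.3 N and contact force between each of the arm, the fingers and camera_stand below 0.3 N and horizontal distance between backdrop and seat below 0.005 m and z of backdrop in the frame of seat below 0.002 m and angle between backdrop's own z axis and vertical below 0.04 rad); the arm keeps its last pose, push and grip.
It fails at once if the ink pot or the black tube is moved more than 20 mm or tipped over (distance of any of ink_pot, black_tube from where it was at the start of the episode above 0.02 m or angle between any of ink_pot, black_tube's own z axis and vertical above 0.4 rad).
It fails at once if the tape roll or the marker is moved more than 30 mm (distance of any of tape_roll, marker from where it was at the start of the episode above 0.03 m).
It also fails if it takes over 58 s, if anything falls off the work surface, if the arm or the gripper's body presses on something with over 40 N, if the wrist force passes 120 N, or if a joint passes its speed limit or range.

### The arm

A 6-joint arm with a two-finger parallel gripper is mounted at the origin on a cart in front of the work surface, level with it; the furniture and walls round the work are solid. World frame = base frame: x ahead of the robot, y to its left, z up, the work surface at z = 0. Lengths are in m, angles in rad, forces in N, time in s.
With the tool pointing down it reaches from about 0.375 to 0.9 m from the base axis. Payload 3.1 kg.
Tool frame: the origin (TCP) lies midway between the tips of the shut fingers; the grasp point (between the pads) lies 19 mm behind it (bot.hold_point_z is the distance from the TCP to the grasp point, in m); z points along the fingers, y is the line along which they close (so a half turn about z gives the same grasp; the last joint's range is limited). The gripper opens to 85 mm and grips with 20 to 120 N. Pads are 22 mm wide; open, the fingers measure 114 mm over their backs; the gripper's body (76 mm by 85 mm) begins 54 mm behind the grasp point. The pads swing forward as they close: fully open they stand 13 mm farther back than shut.
Start: joints at [1.119, 0.527, 1.433, -0, 1.181, -0.178], TCP at [0.169, 0.602, 0.231] pointing down, gripper open.
Joint ranges: [-3.08, 3.08], [-0.75, 2.2], [0.22, 2.44], [-1.43, 4.57], [0, 2.65], [-2.85, 2.85]. Speed limits (rad/s): [2.79, 2.79, 3.14, 3.14, 3.14, 3.14].

### API

Orientations are given as [roll, pitch, yaw] about the fixed x, y, z axes, in that order (R = Rz(yaw) Ry(pitch) Rx(roll)).
In Python, from station import monitor, cams, workorder, bot gives the robot as it stands.
- The arm moves only by the tool jog_arm, never from a script. Its argument "rows" is a list of rows, each a list of 7 numbers: the turn, a rotation vector about the tool's x, y, z in units of 0.12 rad (1.0 is 0.12 rad), then the shift along the tool's x, y, z in units of 20 mm (1.0 is 20 mm), then the gripper command: -1 is shut, 1 is fully open, values between are in proportion. In form: [[wx, wy, wz, tx, ty, tz, grip], ...]. A call has 1 to 8 rows; each row shifts and turns the commanded pose from where the row before left it, along the tool's axes as they then stand; what a row does not reach is not made up. A row lasts 1/12 s, in which the tool goes at most 41.7 mm and 7.16 degrees, less where a joint would pass 70% of its speed; a pose out of reach is approached as far as the arm can. A call with a number of a shift or a turn outside -1 to 1 is refused whole. A call with a gripper value outside its range is refused whole. The fingers move at their own pace and stop on an object; the grip force is fixed at half the most. Time passes only in rows, so rows that do not move let the fingers close. It gives the time, the measured TCP pose, the force, the opening and the grip force at its end, in the units of the state.
- monitor.state(): the state, without advancing time (a new reading comes with each control period).
- cams.grab_frame(name): name is "scene" or "top" or "wrist"; returns a dict with "color" (480x640x3 uint8, blue, green, red), "camera_matrix" (3x3 intrinsics, pixels), "R" (3x3) and "t" (3): a world point X has camera coordinates R X + t. Camera axes: x right, y down, z forward; pixel columns grow to the right and rows downward; lengths in m; the calibration is good to about 2 mm. A picture is of the moment at which its call begins. There is no depth.
- workorder.close_job(): hands the job in; it is judged then, once.
The state is a dict: "time_s": time; "qpos": joint angles; "qd": joint speeds; "joint_torque": joint torques, N m; "tcp_pos": TCP position; "eef_rot": TCP orientation; "contact_force": force on the tool from outside, world axes, zero at the start; "wrist_torque": the same for the moment, N m; "gripper_width": opening from 0.0 (shut) to 1.0 (fully open); "finger_force": force on a finger pad.
Only numpy, scipy, OpenCV 4.12 (cv2) and the standard library are available. Lean on these libraries where they do the work, as an engineer would, in place of code of your own. Each camera call takes 0.05 s, during which the arm holds its last target. There are 200 camera calls.

## Working session

There is one attempt and no reset: what is moved stays moved. The work goes in short steps, Python scripts to look and compute and a tool call to move; the robot and the scene stay as the last step left them, time stands still between calls to the robot, and variables do not carry over. Pictures are saved under pics/ and viewed, at most 10 in all, crops included, and the job is handed in when it is done.

Besides the shell and the picture viewer there is one more tool, called after "Call:" by a JSON object that holds its "name" and its "arguments", one argument or row to a line. jog_arm: Moves the arm, as the interface text tells. Its arguments: {"type":"object","properties":{"rows":{"type":"array","items":{"type":"array","items":{"type":"number","minimum":-1,"maximum":1}}}},"required":["rows"]}

```bash
mkdir -p pics; ls; python3 - <<'E'
from station import monitor,cams
import cv2,json
for n in("top","scene"):
    f=cams.grab_frame(n);cv2.imwrite(f"pics/{n}0.png",f["color"])
    print(n,f["camera_matrix"].tolist(),f["R"].round(4).tolist(),f["t"].round(4).tolist())
print(monitor.state())
E
```

```text
pics
top [[490.0291415819044, 0.0, 323.1301950529054], [0.0, 490.0291415819044, 229.13168843450774], [0.0, 0.0, 1.0]] [[0.0194, -0.9998, -0.0051], [-0.9884, -0.0184, -0.1509], [0.1508, 0.008, -0.9885]] [-0.1438, 0.5643, 1.4303]
scene [[582.995730198623, 0.0, 315.176150253656], [0.0, 582.995730198623, 238.841518940317], [0.0, 0.0, 1.0]] [[0.8476, -0.5301, -0.0227], [-0.3321, -0.4968, -0.8018], [0.4138, 0.6872, -0.5972]] [-0.5506, 0.2011, 1.2821]
{'time_s': 0.1, 'qpos': array([ 1.11848423e+00,  5.28426918e-01,  1.43377586e+00,  2.90001822e-07,
        1.18142001e+00, -1.78511331e-01]), 'qd': array([-8.81490714e-04, -1.44542163e-04, -3.76019153e-03, -1.03670544e-03,
       -5.15620915e-04, -7.77783239e-05]), 'joint_torque': array([-2.65251083e-04, -4.43306994e+01, -1.78585500e+01, -2.11799970e-04,
        3.92632835e-03,  1.03144424e-05]), 'tcp_pos': array([0.16868432, 0.60112932, 0.23039794]), 'eef_rot': array([-3.13959483e+00, -3.60744142e-04,  2.86779142e+00]), 'contact_force': array([0.0258618 , 0.38499289, 0.67174104]), 'wrist_torque': array([-0.02104938, -0.04756052, -0.01910208]), 'finger_force': 0.0, 'gripper_width': 0.9976829865869313}
```

View pics/top0.png

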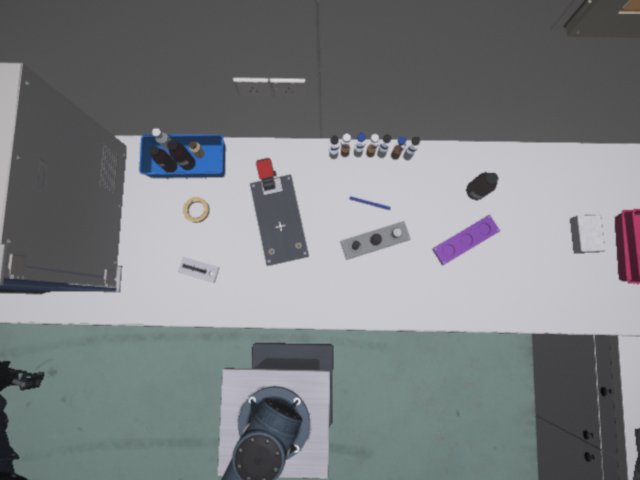

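View pics/scene0.png

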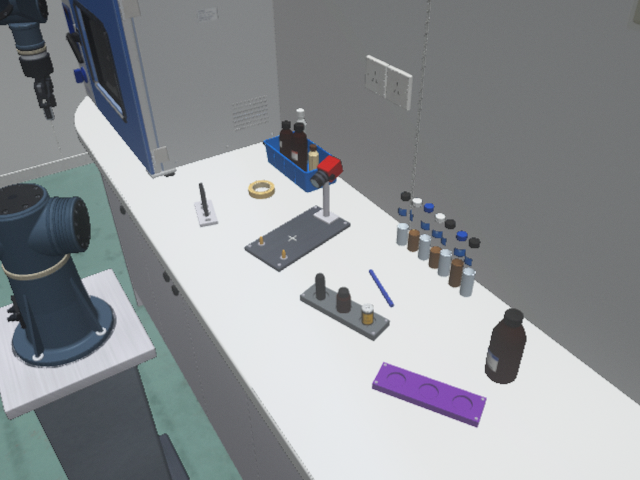

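Top view: the backdrop is at (199,270), the stand cross at (280,226), the pins near (271,252) and (300,246), and the camera at (266,172). The rack is at (376,240), with the tube, pot and cell at (355,245), (376,239) and (397,233). The purple look-alike at (466,240) is left alone. In the scene view, the cell with yellow sleeve and light ends is at (368,314); the bottles at the back are not in the rack. I'll confirm this in an enlarged crop.

```bash
python3 - <<'E'
import cv2,numpy as np
t=cv2.imread("pics/top0.png");s=cv2.imread("pics/scene0.png")
a=cv2.resize(t[160:290,165:325],(800,650)[:2],interpolation=cv2.INTER_CUBIC)[:,:]  # x5
a=cv2.resize(t[165:285,170:315],None,fx=4,fy=4,interpolation=cv2.INTER_CUBIC)[:,:]
b=cv2.resize(s[265:335,295:395],None,fx=3,fy=3,interpolation=cv2.INTER_CUBIC)
c=cv2.resize(t[215:265,335:415],None,fx=4,fy=4,interpolation=cv2.INTER_CUBIC)
d=cv2.resize(s[175:230,185:225],None,fx=4,fy=4,interpolation=cv2.INTER_CUBIC)
cv2.imwrite("pics/crop1.png",a)
h=np.zeros((420,640,3),np.uint8);h[:210,:300]=b;h[210:410,:320]=c;h[:220,400:560]=d;cv2.imwrite("pics/crop2.png",h)
E
```

```text
(no output)
```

View pics/crop1.png

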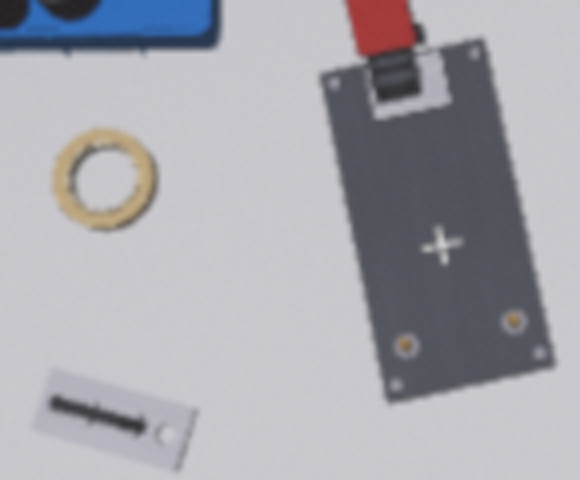

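View pics/crop2.png

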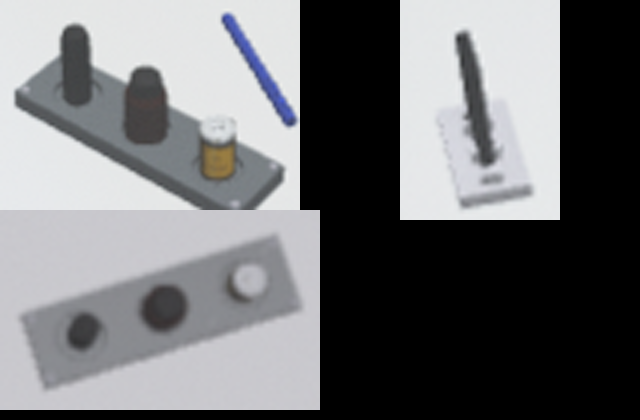

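The crops confirm it: the cell (white top, yellow sleeve) is the right-hand one in the rack, with the black-lidded pot in the middle and the tube on the left. Next I compute the poses.

```bash
cat > h.py <<'E'
import numpy as np,cv2
from scipy.spatial.transform import Rotation as Ro
K=np.array([[490.029,0,323.13],[0,490.029,229.132],[0,0,1]])
def ray(f,uv,z):
    K,R,t=f["camera_matrix"],f["R"],f["t"]
    C=-R.T@t; d=R.T@np.linalg.inv(K)@np.array([uv[0],uv[1],1.]); return (C+d*(z-C[2])/d[2])
def proj(f,X):
    p=f["camera_matrix"]@(f["R"]@np.asarray(X)+f["t"]);return p[:2]/p[2]
E
python3 - <<'E'
from h import *
from station import cams,bot,monitor
f=cams.grab_frame("top")
def P(u,v,z,o=(170,165)): return ray(f,((u+.5)/4-.5+o[0],(v+.5)/4-.5+o[1]),z)[:2]
def show(n,L,z,o=(170,165)):
    for p in L: print(n,P(*p,z,o).round(4))
show("standc",[(322,73),(485,39),(555,366),(388,403)],.012)
show("cross",[(441,245)],.012); show("pin",[(406,345),(514,321)],.022)
show("pintip",[(406,344),(514,320)],.034)
show("foot",[(52,368),(32,430),(178,471),(197,408)],.010)
show("panel",[(52,402),(145,427)],.088)
o=(335-0,215-52.5)
show("rack",[(22,318),(278,234),(301,308),(45,389)],.016,(335,215-52.5))
show("cell",[(249,280)],.058,o);show("pot",[(164,306)],.068,o);show("tube",[(85,329)],.066+.01,o)
print([x for x in dir(bot) if x[0]!='_'])
w=cams.grab_frame("wrist");s=monitor.state()
T=Ro.from_euler('xyz',s["eef_rot"]).as_matrix()
C=-w["R"].T@w["t"];print("cam in tool",(T.T@(C-s["tcp_pos"])).round(4).tolist(),(w["R"]@T).round(3).tolist(),w["camera_matrix"].round(1).tolist())
E
```

```text
standc [0.7131 0.0974]
standc [ 0.7426 -0.0288]
standc [ 0.4876 -0.0896]
standc [0.4571 0.0365]
cross [5.792e-01 2.000e-04]
pin [0.5005 0.0233]
pin [ 0.5203 -0.058 ]
pintip [0.5    0.0219]
pintip [ 0.5196 -0.0587]
foot [0.4791 0.2941]
foot [0.4316 0.3063]
foot [0.4028 0.1938]
foot [0.4507 0.1818]
panel [0.4475 0.2696]
panel [0.4308 0.2014]
rack [ 0.5334 -0.1854]
rack [ 0.6019 -0.3806]
rack [ 0.545  -0.3978]
rack [ 0.4795 -0.2036]
cell [ 0.5596 -0.3522]
pot [ 0.5376 -0.2883]
tube [ 0.5185 -0.2299]
['Unreachable', 'hold_point_z']
cam in tool [0.0667, 0.001, -0.1426] [[0.0, 1.0, 0.0], [-0.963, 0.0, -0.271], [-0.271, -0.0, 0.963]] [[355.4, 0.0, 320.8], [0.0, 355.4, 238.7], [0.0, 0.0, 1.0]]
```

```bash
cat >> h.py <<'E'
def plan(p,R,n=None,src=None):
    """rows from the present (or src) TCP pose to p,R (matrix); shift in the tool axes before each row's turn"""
    if src is None:
        from station import monitor
        s=monitor.state(); src=(s["tcp_pos"],Ro.from_euler('xyz',s["eef_rot"]).as_matrix())
    p0,R0=src; p=np.array(p); w=Ro.from_matrix(R0.T@R).as_rotvec()
    if n is None:
        n=int(max(np.abs(w).max()/.119,np.linalg.norm(p-p0)/.0199,1))+1
    Rs=[R0@Ro.from_rotvec(w*i/n).as_matrix() for i in range(n+1)]
    print(n,"turn",(w/n/.12).round(2).tolist()," shifts:")
    print([(Rs[i].T@(p-p0)/n/.02).round(2).tolist() for i in range(n)])
    return p,R
def down(yaw): return Ro.from_euler('xyz',[np.pi,0,np.radians(yaw)]).as_matrix()
E
python3 - <<'E'
from h import *
a=plan((.27,.36,.2),down(76))
plan((.441,.244,.18),down(76),src=a)
E
```

```text
14 turn [-0.0, 0.0, 0.92]  shifts:
[[-0.58, -0.73, 0.11], [-0.66, -0.66, 0.11], [-0.73, -0.59, 0.11], [-0.79, -0.5, 0.11], [-0.84, -0.41, 0.11], [-0.88, -0.32, 0.11], [-0.91, -0.22, 0.11], [-0.93, -0.12, 0.11], [-0.93, -0.02, 0.11], [-0.93, 0.09, 0.11], [-0.92, 0.19, 0.11], [-0.89, 0.29, 0.11], [-0.85, 0.38, 0.11], [-0.81, 0.47, 0.11]]
11 turn [0.0, 0.0, 0.0]  shifts:
[[-0.32, 0.88, 0.09], [-0.32, 0.88, 0.09], [-0.32, 0.88, 0.09], [-0.32, 0.88, 0.09], [-0.32, 0.88, 0.09], [-0.32, 0.88, 0.09], [-0.32, 0.88, 0.09], [-0.32, 0.88, 0.09], [-0.32, 0.88, 0.09], [-0.32, 0.88, 0.09], [-0.32, 0.88, 0.09]]
```

Call:
{"name": "jog_arm", "arguments": {
  "rows": [
    [0, 0, 0.92, -0.6, -0.73, 0.1, 1],
    [0, 0, 0.92, -0.66, -0.66, 0.1, 1],
    [0, 0, 0.92, -0.73, -0.59, 0.1, 1],
    [0, 0, 0.92, -0.79, -0.5, 0.1, 1],
    [0, 0, 0.92, -0.84, -0.41, 0.1, 1],
    [0, 0, 0.92, -0.88, -0.32, 0.1, 1],
    [0, 0, 0.92, -0.91, -0.22, 0.1, 1],
    [0, 0, 0.92, -0.93, -0.12, 0.1, 1]
  ]
}}

```text
time_s: 0.87
tcp_pos: [0.2276, 0.4627, 0.2151]
eef_rot: [-3.141, 0.0, 1.979]
contact_force: [0.3, -0.0, 0.0]
gripper_width: 1.0
finger_force: 0.0
```

Call:
{"name": "jog_arm", "arguments": {
  "rows": [
    [0, 0, 0.92, -0.93, 0, 0.1, 1],
    [0, 0, 0.92, -0.93, 0.1, 0.1, 1],
    [0, 0, 0.92, -0.92, 0.2, 0.1, 1],
    [0, 0, 0.92, -0.9, 0.3, 0.1, 1],
    [0, 0, 0.92, -0.85, 0.4, 0.1, 1],
    [0, 0, 0.92, -0.8, 0.5, 0.1, 1],
    [0, 0, 0, -0.3, 0.9, 0.1, 1],
    [0, 0, 0, -0.3, 0.9, 0.1, 1]
  ]
}}

```text
time_s: 1.53
tcp_pos: [0.3044, 0.3388, 0.1992]
eef_rot: [-3.141, 0.0, 1.322]
contact_force: [0.2, 0.4, -0.4]
gripper_width: 0.998
finger_force: 0.0
```

Call:
{"name": "jog_arm", "arguments": {
  "rows": [
    [0, 0, 0, -0.3, 0.9, 0.1, 1],
    [0, 0, 0, -0.3, 0.9, 0.1, 1],
    [0, 0, 0, -0.3, 0.9, 0.1, 1],
    [0, 0, 0, -0.3, 0.9, 0.1, 1],
    [0, 0, 0, -0.3, 0.9, 0.1, 1],
    [0, 0, 0, -0.3, 0.9, 0.1, 1],
    [0, 0, 0, -0.3, 0.9, 0.1, 1],
    [0, 0, 0, -0.3, 0.8, 0.1, 1]
  ]
}}

```text
time_s: 2.2
tcp_pos: [0.4314, 0.2577, 0.1832]
eef_rot: [3.141, -0.0, 1.322]
contact_force: [-0.1, -0.4, 0.2]
gripper_width: 1.002
finger_force: 0.0
```

```bash
python3 - <<'E'
from h import *
from station import cams,monitor
s=monitor.state();print(s["time_s"],s["tcp_pos"],s["eef_rot"])
f=cams.grab_frame("wrist");im=f["color"].copy();cv2.imwrite("pics/w1raw.png",im)
def box(o,yaw,pts):
    R=Ro.from_euler('z',yaw,degrees=True).as_matrix()
    return [proj(f,np.array(o)+R@np.array(p)) for p in pts]
o=(.441,.244,0)
for z,hx,hy in((.01,.025,.058),(.088,.005,.027)):
    q=box(o,-14,[(-hx,-hy,z),(hx,-hy,z),(hx,hy,z),(-hx,hy,z)])
    cv2.polylines(im,[np.int32(q)],1,(0,0,255),1); print(np.round(q))
cv2.imwrite("pics/w1.png",im)
E
```

```text
2.2 [0.43137612 0.25770573 0.1832029 ] [ 3.14123463e+00 -1.78633763e-04  1.32188219e+00]
[[306. 289.]
 [358. 288.]
 [361. 165.]
 [304. 166.]]
[[329. 293.]
 [342. 293.]
 [343. 220.]
 [329. 220.]]
```

View pics/w1.png

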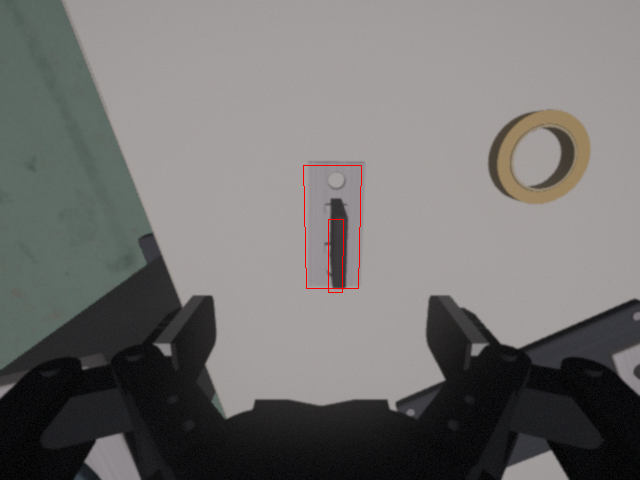

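Overlay: the foot edges are at columns 309–364, rows 162–288, and the panel top is at about (333–346, 218–287), so my estimate is off by about 3 mm. I correct for that and descend.

Call:
{"name": "jog_arm", "arguments": {
  "rows": [
    [0, 0, 0, -0.39, 0.76, 0.3, 1],
    [0, 0, 0, 0, 0, 1, 1],
    [0, 0, 0, 0, 0, 1, 1],
    [0, 0, 0, 0, 0, 1, 1],
    [0, 0, 0, 0, 0, 1, 1],
    [0, 0, 0, 0, 0, 1, 1],
    [0, 0, 0, 0, 0, 1, 1],
    [0, 0, 0, 0, 0, 0, 1]
  ]
}}

```text
time_s: 2.92
tcp_pos: [0.4406, 0.2465, 0.0544]
eef_rot: [-3.136, 0.003, 1.322]
contact_force: [0.0, -0.7, 0.3]
gripper_width: 0.998
finger_force: 0.0
```

Call:
{"name": "jog_arm", "arguments": {
  "rows": [
    [0, 0, 0, 0, 0, 0, -1],
    [0, 0, 0, 0, 0, 0, -1],
    [0, 0, 0, 0, 0, 0, -1],
    [0, 0, 0, 0, 0, 0, -1],
    [0, 0, 0, 0, 0, 0, -1],
    [0, 0, 0, 0, 0, 0, -1],
    [0, 0, 0, 0, 0, 0, -1],
    [0, 0, 0, 0, 0, 0, -1]
  ]
}}

```text
time_s: 3.58
tcp_pos: [0.4433, 0.2471, 0.0579]
eef_rot: [3.141, -0.0, 1.322]
contact_force: [-0.6, -1.0, 5.6]
gripper_width: 0.108
finger_force: 61.7
```

Call:
{"name": "jog_arm", "arguments": {
  "rows": [
    [0, 0, 0, 0, 0, -0.3, -1],
    [0, 0, 0, 0, 0, -0.7, -1],
    [0, 0, 0, 0, 0, -1, -1],
    [0, 0, 0, 0, 0, -1, -1],
    [0, 0, 0, 0, 0, 0, -1]
  ]
}}

```text
time_s: 4.0
tcp_pos: [0.445, 0.2477, 0.1201]
eef_rot: [3.136, -0.003, 1.322]
contact_force: [0.4, 0.6, -3.4]
gripper_width: 0.109
finger_force: 60.8
```

```bash
python3 - <<'E'
from h import *
plan((.5107,-.0173,.12),down(103.5),n=18)
E
```

```text
18 turn [0.0, -0.0, -0.22]  shifts:
[[-0.67, 0.36, 0.0], [-0.68, 0.34, 0.0], [-0.69, 0.32, -0.0], [-0.7, 0.3, -0.0], [-0.7, 0.28, -0.0], [-0.71, 0.27, -0.0], [-0.72, 0.25, -0.0], [-0.72, 0.23, -0.0], [-0.73, 0.21, -0.0], [-0.73, 0.19, -0.0], [-0.74, 0.17, -0.0], [-0.74, 0.15, -0.0], [-0.75, 0.13, -0.0], [-0.75, 0.11, -0.0], [-0.75, 0.09, 0.0], [-0.76, 0.07, 0.0], [-0.76, 0.05, 0.0], [-0.76, 0.03, 0.0]]
```

Call:
{"name": "jog_arm", "arguments": {
  "rows": [
    [0, 0, -0.22, -0.67, 0.36, 0, -1],
    [0, 0, -0.22, -0.68, 0.34, 0, -1],
    [0, 0, -0.22, -0.69, 0.32, 0, -1],
    [0, 0, -0.22, -0.7, 0.3, 0, -1],
    [0, 0, -0.22, -0.7, 0.28, 0, -1],
    [0, 0, -0.22, -0.71, 0.27, 0, -1],
    [0, 0, -0.22, -0.72, 0.25, 0, -1],
    [0, 0, -0.22, -0.72, 0.23, 0, -1]
  ]
}}

```text
time_s: 4.67
tcp_pos: [0.4715, 0.1283, 0.1163]
eef_rot: [-3.14, 0.0, 1.535]
contact_force: [1.1, 0.2, -2.8]
gripper_width: 0.111
finger_force: 60.6
```

Call:
{"name": "jog_arm", "arguments": {
  "rows": [
    [0, 0, -0.22, -0.73, 0.21, 0, -1],
    [0, 0, -0.22, -0.73, 0.19, 0, -1],
    [0, 0, -0.22, -0.74, 0.17, 0, -1],
    [0, 0, -0.22, -0.74, 0.15, 0, -1],
    [0, 0, -0.22, -0.75, 0.13, 0, -1],
    [0, 0, -0.22, -0.75, 0.11, 0, -1],
    [0, 0, -0.22, -0.75, 0.09, 0, -1],
    [0, 0, -0.22, -0.76, 0.07, 0, -1]
  ]
}}

```text
time_s: 5.33
tcp_pos: [0.5005, 0.0106, 0.1163]
eef_rot: [-3.14, -0.001, 1.746]
contact_force: [0.2, 0.5, -3.4]
gripper_width: 0.107
finger_force: 60.6
```

Call:
{"name": "jog_arm", "arguments": {
  "rows": [
    [0, 0, -0.22, -0.76, 0.05, 0, -1],
    [0, 0, -0.22, -0.76, 0.03, 0, -1],
    [0, 0, 0, 0, 0, 0, -1],
    [0, 0, 0, 0, 0, 0, -1]
  ]
}}

```text
time_s: 5.67
tcp_pos: [0.5079, -0.0188, 0.1164]
eef_rot: [-3.14, -0.001, 1.795]
contact_force: [-1.0, 0.8, -2.4]
gripper_width: 0.106
finger_force: 60.6
```

```bash
python3 - <<'E'
from h import *
from station import cams,monitor
s=monitor.state();print(s["time_s"],s["tcp_pos"],s["eef_rot"])
ims=[]
for n in("wrist","top","scene"):
    f=cams.grab_frame(n);im=f["color"];cv2.imwrite(f"pics/{n}2.png",im);ims.append(im)
    np.savez(f"pics/{n}2.npz",**{k:f[k] for k in("camera_matrix","R","t")})
    for p in((.5107-.233*-.042,-.0173+.972*-.042),(.5107-.233*.042,-.0173+.972*.042)):
        print(n,"pin exp",proj(f,(*p,.034)).round(1),"hole",proj(f,(*p,s["tcp_pos"][2]-.057+.01)).round(1))
b=cv2.resize(ims[1][200:275,245:320],(300,300),interpolation=cv2.INTER_CUBIC)
c=cv2.resize(ims[2][170:270,235:355],(360,300),interpolation=cv2.INTER_CUBIC)
h=np.zeros((600,760,3),np.uint8);h[:300,460:]=b;h[300:,400:]=c
h[:400,:450]=cv2.resize(ims[0][120:320,200:425],(450,400),interpolation=cv2.INTER_CUBIC)
cv2.imwrite("pics/v2.png",h)
E
```

```text
5.6667 [ 0.50789819 -0.01876996  0.1164463 ] [-3.14021346e+00 -9.31640954e-04  1.79517263e+00]
wrist pin exp [322.7 303.3] hole [322.9 329.7]
wrist pin exp [321.5 181.5] hole [321.5 189.1]
top pin exp [297.9 244.3] hole [297.3 242.9]
top pin exp [270.6 250.3] hole [269.3 249. ]
scene pin exp [283.  250.9] hole [282.2 239.4]
scene pin exp [260.5 237.2] hole [259.4 225.8]
```

View pics/v2.png

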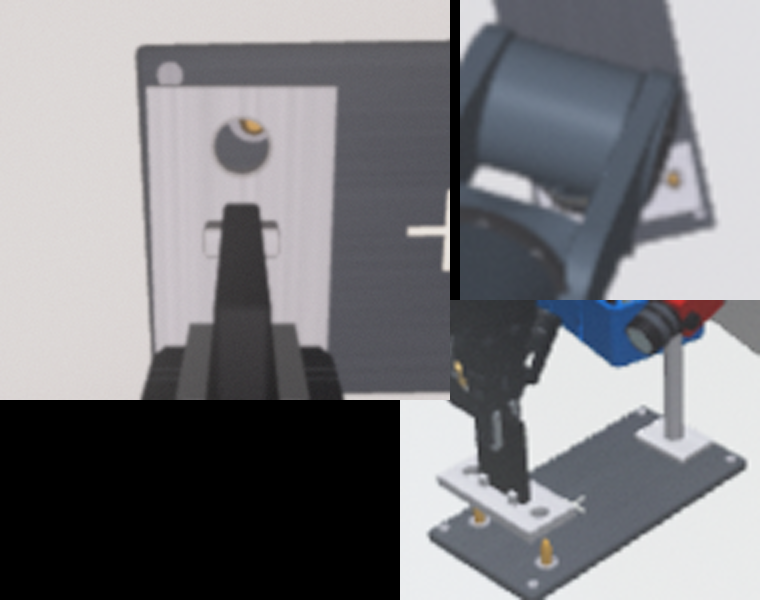

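```bash
python3 - <<'E'
from h import *
f=dict(np.load("pics/wrist2.npz"));im=cv2.imread("pics/wrist2.png")
hz=.1164-.057+.01
c=im[165:215,295:350].astype(int)
gold=(c[:,:,2]-c[:,:,0]>40);y,x=np.nonzero(gold);print("gold",x.min()+295,x.max()+295,y.min()+165,y.max()+165,x.mean()+295,y.mean()+165)
g=c.mean(2);print(g[::2,::2].astype(int))
h=ray(f,(320.7,192),hz);p=ray(f,(326.5,182),.032)
print(h,p,p-h)
E
```

```text
gold 322 330 180 186 325.8 182.9777777777778
[[196 196 193 191 188 191 192 193 196 196 197 197 194 190 192 195 194 190
  195 193 194 193 194 195 191 188 190 194]
 [196 197 194 190 189 191 193 193 196 197 197 199 194 191 194 197 197 190
  195 195 193 194 195 199 194 190 192 196]
 [197 195 194 190 191 192 193 195 197 199 197 198 195 190 194 197 196 191
  195 195 196 197 196 199 193 190 193 197]
 [197 196 194 190 190 191 194 197 197 199 198 198 194 190 195 198 195 191
  194 196 193 195 197 197 193 189 192 196]
 [197 196 192 190 190 192 195 194 197 197 197 198 195 191 194 197 196 191
  193 197 195 194 196 198 194 189 191 196]
 [196 195 193 190 189 192 193 196 198 198 197 199 194 189 194 198 194 190
  193 195 194 194 195 198 193 191 191 195]
 [197 196 193 192 191 191 195 196 196 197 195 193 188 184 188 194 194 190
  194 195 194 194 197 197 193 190 190 196]
 [198 196 191 189 191 192 193 195 195 189 178 173 154 140 161 173 180 186
  193 195 195 195 194 197 195 192 192 196]
 [197 196 194 191 190 191 193 191 176 155 166 168 140  94 133 158 164 167
  187 195 194 194 198 196 192 190 191 195]
 [
[... 1278 characters left out ...]
4 194]
 [197 196 195 194 190 193 194 192 177 150 123 111 103 100 105 116 140 164
  185 195 193 194 195 194 191 190 193 193]
 [199 197 196 192 191 190 194 196 195 187 176 165 158 152 157 169 181 186
  194 195 196 196 194 195 190 191 192 194]
 [197 195 193 192 192 192 196 195 196 197 195 193 188 184 190 196 195 193
  193 195 192 194 194 196 191 190 192 195]
 [199 197 195 192 191 192 193 195 196 199 197 198 195 192 196 200 196 191
  195 194 194 194 194 193 192 190 192 194]
 [197 197 195 195 191 191 194 196 196 196 196 197 195 193 195 200 195 193
  194 195 194 195 196 194 190 189 195 195]]
[0.50083162 0.02190473 0.0694    ] [0.50415475 0.02368011 0.032     ] [ 0.00332313  0.00177538 -0.0374    ]
```

In the wrist view the hole centre is at (321,192) and the pin tip at about (326,182), so the foot has to go about 3.4 mm along tool +y and 1 mm along +x. The calibrated estimate gives the same.

Call:
{"name": "jog_arm", "arguments": {
  "rows": [
    [0, 0, -0.14, 0.05, 0.17, 0, -1],
    [0, 0, 0, 0, 0, 0.5, -1],
    [0, 0, 0, 0, 0, 0.5, -1],
    [0, 0, 0, 0, 0, 0, -1],
    [0, 0, 0, 0, 0, 0, -1]
  ]
}}

```text
time_s: 6.23
tcp_pos: [0.5104, -0.0161, 0.0961]
eef_rot: [-3.139, -0.001, 1.815]
contact_force: [0.3, 0.8, -3.2]
gripper_width: 0.104
finger_force: 60.4
```

```bash
python3 - <<'E'
from h import *
from station import cams,monitor
s=monitor.state();print(s["time_s"],s["tcp_pos"],s["eef_rot"])
ims=[cams.grab_frame(n)["color"] for n in("wrist","scene")]
cv2.imwrite("pics/w3.png",ims[0])
h=np.zeros((400,800,3),np.uint8)
h[:,:400]=cv2.resize(ims[0][155:235,280:360],(400,400),interpolation=cv2.INTER_CUBIC)
h[:,400:]=cv2.resize(ims[1][205:275,235:305],(400,400),interpolation=cv2.INTER_CUBIC)
cv2.imwrite("pics/v3.png",h)
E
```

```text
6.2333 [ 0.51041678 -0.01608816  0.09614444] [-3.13893424e+00 -1.43007408e-03  1.81455305e+00]
```

View pics/v3.png

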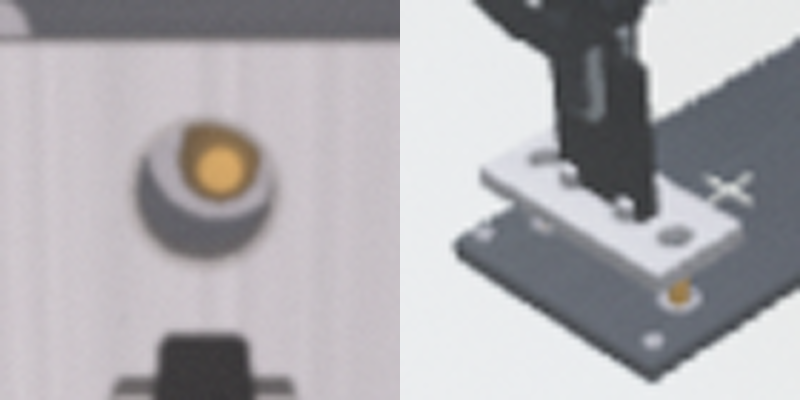

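```bash
python3 - <<'E'
from h import *
from station import cams,monitor
f=cams.grab_frame("wrist");s=monitor.state()
h=ray(f,(280.+206/5-.4,155+190/5-.4),.049);p=ray(f,(280+221/5-.4,155+170/5-.4),.034)
R=Ro.from_euler('xyz',s["eef_rot"]).as_matrix();d=p-h;d[2]=0
print(h,p,R.T@d)
E
```

```text
[0.5036349  0.02358898 0.049     ] [0.50528303 0.02413037 0.034     ] [ 1.28132689e-04  1.73003552e-03 -1.38326939e-07]
```

The hole centre is at (206,190) in the crop and the pin tip at (221,170), which leaves 1.7 mm along tool y. I correct it and lower.

Call:
{"name": "jog_arm", "arguments": {
  "rows": [
    [0, 0, 0, 0, 0.08, 0, -1],
    [0, 0, 0, 0, 0, 0.3, -1],
    [0, 0, 0, 0, 0, 0.3, -1],
    [0, 0, 0, 0, 0, 0.2, -1],
    [0, 0, 0, 0, 0, 0, -1],
    [0, 0, 0, 0, 0, 0, -1]
  ]
}}

```text
time_s: 6.88
tcp_pos: [0.5126, -0.0161, 0.0808]
eef_rot: [-3.14, -0.001, 1.814]
contact_force: [-0.6, -0.1, -3.4]
gripper_width: 0.104
finger_force: 60.5
```

Call:
{"name": "jog_arm", "arguments": {
  "rows": [
    [0, 0, 0, 0, 0, 0.2, -1],
    [0, 0, 0, 0, 0, 0.2, -1],
    [0, 0, 0, 0, 0, 0.1, -1],
    [0, 0, 0, 0, 0, 0, -1],
    [0, 0, 0, 0, 0, 0, -1]
  ]
}}

```text
time_s: 7.3
tcp_pos: [0.5129, -0.0162, 0.0711]
eef_rot: [-3.141, -0.0, 1.814]
contact_force: [-0.6, 1.3, -3.1]
gripper_width: 0.105
finger_force: 60.6
```

Call:
{"name": "jog_arm", "arguments": {
  "rows": [
    [0, 0, 0, 0, 0, 0.05, -1],
    [0, 0, 0, 0, 0, 0.05, -1],
    [0, 0, 0, 0, 0, 0, -1],
    [0, 0, 0, 0, 0, 0, -1]
  ]
}}

```text
time_s: 7.63
tcp_pos: [0.5132, -0.0163, 0.0699]
eef_rot: [3.141, 0.0, 1.814]
contact_force: [-1.2, -1.2, 3.7]
gripper_width: 0.109
finger_force: 61.3
```

Contact, and the height matches a flush foot. I release it.

Call:
{"name": "jog_arm", "arguments": {
  "rows": [
    [0, 0, 0, 0, 0, 0, 1],
    [0, 0, 0, 0, 0, 0, 1],
    [0, 0, 0, 0, 0, 0, 1],
    [0, 0, 0, 0, 0, 0, 1],
    [0, 0, 0, 0, 0, 0, 1],
    [0, 0, 0, 0, 0, 0, 1]
  ]
}}

```text
time_s: 8.13
tcp_pos: [0.5131, -0.0162, 0.0692]
eef_rot: [3.142, -0.0, 1.814]
contact_force: [1.1, -0.2, 0.0]
gripper_width: 0.938
finger_force: 0.0
```

Call:
{"name": "jog_arm", "arguments": {
  "rows": [
    [0, 0, 0, 0, 0, 0, 1],
    [0, 0, 0, 0, 0, -1, 1],
    [0, 0, 0, 0, 0, -1, 1],
    [0, 0, 0, 0, 0, -1, 1],
    [0, 0, 0, 0, 0, -1, 1],
    [0, 0, 0, 0, 0, -1, 1],
    [0, 0, 0, 0, 0, -1, 1],
    [0, 0, 0, 0, 0, 0, 1]
  ]
}}

```text
time_s: 8.8
tcp_pos: [0.5154, -0.0167, 0.1929]
eef_rot: [3.135, 0.004, 1.814]
contact_force: [0.7, -0.4, 0.4]
gripper_width: 1.0
finger_force: 0.0
```

```bash
python3 - <<'E'
from h import *
from station import cams,monitor
ims=[cams.grab_frame(n)["color"] for n in("wrist","scene")]
h=np.zeros((400,800,3),np.uint8)
h[:,:400]=cv2.resize(ims[0][130:330,220:420],(400,400),interpolation=cv2.INTER_CUBIC)
h[:,400:]=cv2.resize(ims[1][195:275,235:315],(400,400),interpolation=cv2.INTER_CUBIC)
cv2.imwrite("pics/v4.png",h)
a=plan((.56,-.352,.19),down(109.0))
E
```

```text
18 turn [0.0, 0.0, -0.04]  shifts:
[[-0.94, -0.1, 0.0], [-0.94, -0.1, 0.0], [-0.94, -0.11, -0.0], [-0.93, -0.11, -0.0], [-0.93, -0.12, -0.0], [-0.93, -0.12, -0.0], [-0.93, -0.13, -0.0], [-0.93, -0.13, -0.0], [-0.93, -0.14, -0.0], [-0.93, -0.14, -0.0], [-0.93, -0.14, -0.0], [-0.93, -0.15, -0.0], [-0.93, -0.15, -0.0], [-0.93, -0.16, -0.0], [-0.93, -0.16, -0.0], [-0.93, -0.17, -0.0], [-0.93, -0.17, -0.0], [-0.93, -0.18, -0.0]]
```

View pics/v4.png

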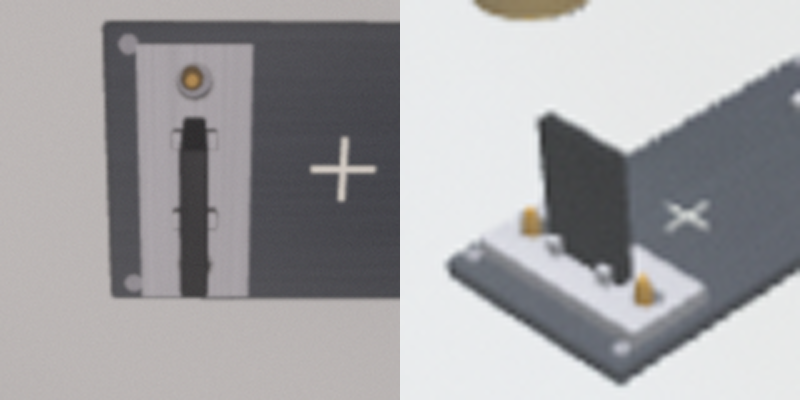

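The backdrop is flush and upright with both pins through it: pin (192,80) in the wrist crop, pins (531,222) and (644,290) in the scene crop. Now to the cell.

Call:
{"name": "jog_arm", "arguments": {
  "rows": [
    [0, 0, -0.04, -0.94, -0.1, 0, 1],
    [0, 0, -0.04, -0.94, -0.1, 0, 1],
    [0, 0, -0.04, -0.94, -0.11, 0, 1],
    [0, 0, -0.04, -0.93, -0.11, 0, 1],
    [0, 0, -0.04, -0.93, -0.12, 0, 1],
    [0, 0, -0.04, -0.93, -0.12, 0, 1],
    [0, 0, -0.04, -0.93, -0.13, 0, 1],
    [0, 0, -0.04, -0.93, -0.13, 0, 1]
  ]
}}

```text
time_s: 9.57
tcp_pos: [0.5326, -0.1657, 0.1874]
eef_rot: [-3.139, -0.003, 1.853]
contact_force: [0.3, 0.6, -1.0]
gripper_width: 0.999
finger_force: 0.0
```

Call:
{"name": "jog_arm", "arguments": {
  "rows": [
    [0, 0, -0.04, -0.93, -0.14, 0, 1],
    [0, 0, -0.04, -0.93, -0.14, 0, 1],
    [0, 0, -0.04, -0.93, -0.14, 0, 1],
    [0, 0, -0.04, -0.93, -0.15, 0, 1],
    [0, 0, -0.04, -0.93, -0.15, 0, 1],
    [0, 0, -0.04, -0.93, -0.16, 0, 1],
    [0, 0, -0.04, -0.93, -0.16, 0, 1],
    [0, 0, -0.04, -0.93, -0.17, 0, 1]
  ]
}}

```text
time_s: 10.23
tcp_pos: [0.5534, -0.3148, 0.187]
eef_rot: [-3.139, -0.003, 1.891]
contact_force: [0.3, -0.2, 0.1]
gripper_width: 1.002
finger_force: 0.0
```

Call:
{"name": "jog_arm", "arguments": {
  "rows": [
    [0, 0, -0.04, -0.93, -0.17, 0, 1],
    [0, 0, -0.04, -0.93, -0.18, 0, 1],
    [0, 0, 0, 0, 0, 0, 1],
    [0, 0, 0, 0, 0, 0, 1]
  ]
}}

```text
time_s: 10.57
tcp_pos: [0.5585, -0.3522, 0.1872]
eef_rot: [-3.14, -0.003, 1.899]
contact_force: [-0.4, 1.0, -0.5]
gripper_width: 0.998
finger_force: 0.0
```

```bash
python3 - <<'E'
from h import *
from station import cams,monitor
s=monitor.state();print(s["time_s"],s["tcp_pos"],s["eef_rot"])
f=cams.grab_frame("wrist");im=f["color"].copy();cv2.imwrite("pics/w5raw.png",im)
o=np.array([.5596,-.3522])
for z,r in((.058,.013),(.016,.018)):
    q=[proj(f,(o[0]+r*np.cos(a),o[1]+r*np.sin(a),z)) for a in np.linspace(0,6.28,40)]
    cv2.polylines(im,[np.int32(np.round(q))],1,(0,0,255),1); print(np.mean(q,0))
cv2.imwrite("pics/w5.png",cv2.resize(im[80:360,160:480],None,fx=2,fy=2,interpolation=cv2.INTER_CUBIC))
E
```

```text
10.5667 [ 0.55850976 -0.35217306  0.18719277] [-3.14011372 -0.0032713   1.89887584]
[319.82991369 229.8359107 ]
[320.13796431 218.48588191]
```

View pics/w5.png

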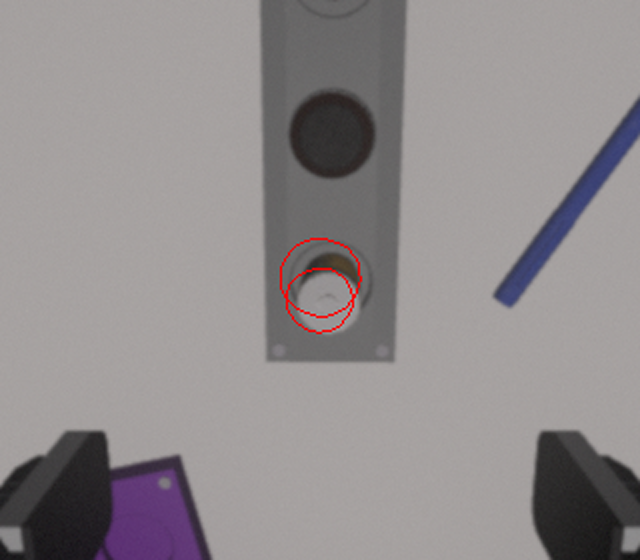

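The cell is confirmed at (328,301), white top over a yellow sleeve. The prediction is about 4 px left of it, so I shift +4.7 mm along tool y. The marker and pot are clear of the fingers.

Call:
{"name": "jog_arm", "arguments": {
  "rows": [
    [0, 0, 0, -0.06, 0.23, 1, 1],
    [0, 0, 0, 0, 0, 1, 1],
    [0, 0, 0, 0, 0, 1, 1],
    [0, 0, 0, 0, 0, 1, 1],
    [0, 0, 0, 0, 0, 1, 1],
    [0, 0, 0, 0, 0, 1, 1],
    [0, 0, 0, 0, 0, 1, 1],
    [0, 0, 0, 0, 0, 0.6, 1]
  ]
}}

```text
time_s: 11.28
tcp_pos: [0.5627, -0.3489, 0.0347]
eef_rot: [-3.139, -0.005, 1.902]
contact_force: [-0.9, 0.2, 0.1]
gripper_width: 1.001
finger_force: 0.0
```

Call:
{"name": "jog_arm", "arguments": {
  "rows": [
    [0, 0, 0, 0, 0, 0.5, 1],
    [0, 0, 0, 0, 0, 0, 1],
    [0, 0, 0, 0, 0, 0, -1],
    [0, 0, 0, 0, 0, 0, -1],
    [0, 0, 0, 0, 0, 0, -1],
    [0, 0, 0, 0, 0, 0, -1],
    [0, 0, 0, 0, 0, 0, -1],
    [0, 0, 0, 0, 0, 0, -1]
  ]
}}

```text
time_s: 11.95
tcp_pos: [0.5648, -0.3522, 0.0285]
eef_rot: [3.14, 0.001, 1.9]
contact_force: [-0.7, 0.7, 4.7]
gripper_width: 0.283
finger_force: 58.7
```

Call:
{"name": "jog_arm", "arguments": {
  "rows": [
    [0, 0, 0, 0, 0, 0, -1],
    [0, 0, 0, 0, 0, 0, -1]
  ]
}}

```text
time_s: 12.12
tcp_pos: [0.5648, -0.3522, 0.0284]
eef_rot: [3.141, 0.001, 1.901]
contact_force: [-0.2, 1.4, 6.0]
gripper_width: 0.285
finger_force: 58.9
```

Call:
{"name": "jog_arm", "arguments": {
  "rows": [
    [0, 0, 0, 0, 0, -0.3, -1],
    [0, 0, 0, 0, 0, -0.7, -1],
    [0, 0, 0, 0, 0, -1, -1],
    [0, 0, 0, 0, 0, -1, -1],
    [0, 0, 0, 0, 0, -1, -1],
    [0, 0, 0, 0, 0, -1, -1],
    [0, 0, 0, 0, 0, -1, -1],
    [0, 0, 0, 0, 0, -1, -1]
  ]
}}

```text
time_s: 12.78
tcp_pos: [0.5639, -0.3516, 0.1691]
eef_rot: [-3.142, 0.0, 1.901]
contact_force: [0.1, -0.1, -1.3]
gripper_width: 0.285
finger_force: 58.9
```

Call:
{"name": "jog_arm", "arguments": {
  "rows": [
    [0, 0, 0, 0, 0, -0.5, -1],
    [0, 0, 0, 0, 0, 0, -1],
    [0, 0, 0, 0, 0, 0, -1],
    [0, 0, 0, 0, 0, 0, -1]
  ]
}}

```text
time_s: 13.12
tcp_pos: [0.5634, -0.3511, 0.1761]
eef_rot: [-3.14, -0.002, 1.901]
contact_force: [-0.4, 0.7, -1.6]
gripper_width: 0.284
finger_force: 58.9
```

```bash
cat >> h.py <<'E'
yaw=13.5; S=Ro.from_euler('z',yaw,degrees=True).as_matrix(); cross=np.array([.5795,-.0005,0])
cz=S@np.array([-np.sin(np.radians(18)),0,np.cos(np.radians(18))])
tx=S@np.array([np.cos(np.radians(18)),0,np.sin(np.radians(18))])
RT=np.stack([tx,np.cross(-cz,tx),-cz],1); focus=cross+[0,0,.11]; TG=focus-.0056*cz
E
python3 - <<'E'
from h import *
from station import monitor
print(np.linalg.det(RT))
# cross from the earlier wrist picture (tcp .5154,-.0167,.1929)
T=Ro.from_euler('xyz',[3.138,.002,1.814]).as_matrix();Rc=np.array([[0,1,0],[-.963,0,-.271],[-.271,0,.963]])@T.T
C=np.array([.5154,-.0167,.1929])+T@[.0667,.001,-.1426]
f=dict(camera_matrix=np.array([[355.4,0,320.8],[0,355.4,238.7],[0,0,1]]),R=Rc,t=-Rc@C);print(ray(f,(391.8,214.3),.012))
a=plan(TG+[0,0,.075],down(yaw)); a=plan(TG+[0,0,.075],RT,src=a)
plan(TG,RT,src=a,n=6)
E
```

```text
0.9999999999999998
[ 0.5813295  -0.00173434  0.012     ]
18 turn [-0.0, -0.0, 0.77]  shifts:
[[0.91, 0.36, -0.01], [0.94, 0.28, -0.01], [0.96, 0.19, -0.01], [0.97, 0.1, -0.01], [0.98, 0.01, -0.01], [0.97, -0.08, -0.01], [0.96, -0.17, -0.01], [0.94, -0.26, -0.01], [0.91, -0.34, -0.01], [0.88, -0.43, -0.01], [0.84, -0.51, -0.01], [0.78, -0.58, -0.01], [0.73, -0.65, -0.01], [0.66, -0.72, -0.01], [0.6, -0.77, -0.01], [0.52, -0.83, -0.01], [0.44, -0.87, -0.01], [0.36, -0.91, -0.01]]
3 turn [0.0, 0.87, 0.0]  shifts:
[[0.0, 0.0, 0.0], [0.0, 0.0, 0.0], [0.0, 0.0, 0.0]]
6 turn [0.0, 0.0, 0.0]  shifts:
[[-0.19, 0.0, 0.59], [-0.19, 0.0, 0.59], [-0.19, 0.0, 0.59], [-0.19, 0.0, 0.59], [-0.19, 0.0, 0.59], [-0.19, 0.0, 0.59]]
```

Call:
{"name": "jog_arm", "arguments": {
  "rows": [
    [0, 0, 0.77, 0.9, 0.36, 0, -1],
    [0, 0, 0.77, 0.94, 0.28, 0, -1],
    [0, 0, 0.77, 0.96, 0.2, 0, -1],
    [0, 0, 0.77, 0.97, 0.1, 0, -1],
    [0, 0, 0.77, 0.98, 0, 0, -1],
    [0, 0, 0.77, 0.97, -0.08, 0, -1],
    [0, 0, 0.77, 0.96, -0.17, 0, -1],
    [0, 0, 0.77, 0.94, -0.26, 0, -1]
  ]
}}

```text
time_s: 13.78
tcp_pos: [0.5709, -0.1944, 0.1754]
eef_rot: [-3.138, -0.0, 1.157]
contact_force: [-1.0, -0.1, -1.5]
gripper_width: 0.287
finger_force: 58.9
```

Call:
{"name": "jog_arm", "arguments": {
  "rows": [
    [0, 0, 0.77, 0.91, -0.34, 0, -1],
    [0, 0, 0.77, 0.88, -0.43, 0, -1],
    [0, 0, 0.77, 0.84, -0.51, 0, -1],
    [0, 0, 0.77, 0.78, -0.58, 0, -1],
    [0, 0, 0.77, 0.73, -0.65, 0, -1],
    [0, 0, 0.77, 0.66, -0.72, 0, -1],
    [0, 0, 0.77, 0.6, -0.77, 0, -1],
    [0, 0, 0.77, 0.52, -0.83, 0, -1]
  ]
}}

```text
time_s: 14.45
tcp_pos: [0.5785, -0.0385, 0.1755]
eef_rot: [-3.139, 0.003, 0.418]
contact_force: [0.5, 0.3, -0.0]
gripper_width: 0.28
finger_force: 58.9
```

Call:
{"name": "jog_arm", "arguments": {
  "rows": [
    [0, 0, 0.77, 0.44, -0.87, 0, -1],
    [0, 0, 0.77, 0.36, -0.9, 0, -1],
    [0, 0.87, 0, 0, 0, 0, -1],
    [0, 0.87, 0, 0, 0, 0, -1],
    [0, 0.87, 0, 0, 0, 0, -1],
    [0, 0, 0, 0, 0, 0, -1],
    [0, 0, 0, 0, 0, 0, -1]
  ]
}}

```text
time_s: 15.03
tcp_pos: [0.5793, -0.0008, 0.1758]
eef_rot: [-3.139, -0.307, 0.235]
contact_force: [1.2, -0.1, -0.5]
gripper_width: 0.282
finger_force: 59.0
```

```bash
python3 - <<'E'
from h import *
plan(TG,RT,n=6)
E
```

```text
6 turn [-0.0, 0.01, -0.0]  shifts:
[[-0.16, -0.0, 0.57], [-0.16, -0.0, 0.57], [-0.16, -0.0, 0.57], [-0.17, -0.0, 0.57], [-0.17, -0.0, 0.57], [-0.17, -0.0, 0.57]]
```

Call:
{"name": "jog_arm", "arguments": {
  "rows": [
    [0, 0, 0, -0.16, 0, 0.57, -1],
    [0, 0, 0, -0.16, 0, 0.57, -1],
    [0, 0, 0, -0.16, 0, 0.57, -1],
    [0, 0, 0, -0.17, 0, 0.57, -1],
    [0, 0, 0, -0.17, 0, 0.5, -1],
    [0, 0.06, 0, -0.17, 0, 0.5, -1],
    [0, 0, 0, 0, 0, 0.1, -1],
    [0, 0, 0, 0, 0, 0, -1]
  ]
}}

```text
time_s: 15.7
tcp_pos: [0.5845, -0.0004, 0.1059]
eef_rot: [-3.141, -0.319, 0.238]
contact_force: [-0.0, -0.3, -0.4]
gripper_width: 0.288
finger_force: 59.0
```

```bash
python3 - <<'E'
from h import *
from station import cams,monitor
s=monitor.state();R=Ro.from_euler('xyz',s["eef_rot"]).as_matrix()
print(s["time_s"],s["tcp_pos"],"err mm",((s["tcp_pos"]-.0056*R[:,2]-focus)*1e3).round(1),"ang",np.degrees(np.arccos(-R[:,2]@cz)))
h=np.zeros((600,800,3),np.uint8)
for i,(n,(u,v)) in enumerate((("scene",(300,215)),("wrist",(320,300)))):
    f=cams.grab_frame(n);im=f["color"].copy();k=(4,2)[i];w=400//k;H=600//k
    x0=u-w//2;y0=min(max(v-H//2,0),480-H)
    z=cv2.resize(im[y0:y0+H,x0:x0+w],(400,600),interpolation=cv2.INTER_CUBIC)
    for o in(-.024,.024):
        ctr=focus+cz*o
        q=np.array([proj(f,ctr+.013*(np.cos(a)*tx+np.sin(a)*np.cross(-cz,tx))) for a in np.linspace(0,6.28,40)])
        cv2.polylines(z,[np.int32((q-[x0,y0])*k)],1,(0,0,255),1)
    h[:,400*i:400*i+400]=z
cv2.imwrite("pics/v6.png",h)
E
```

```text
15.7 [ 5.84525883e-01 -3.50182888e-04  1.05933554e-01] err mm [ 3.3 -0.3  1.3] ang 0.2782664914208097
```

View pics/v6.png

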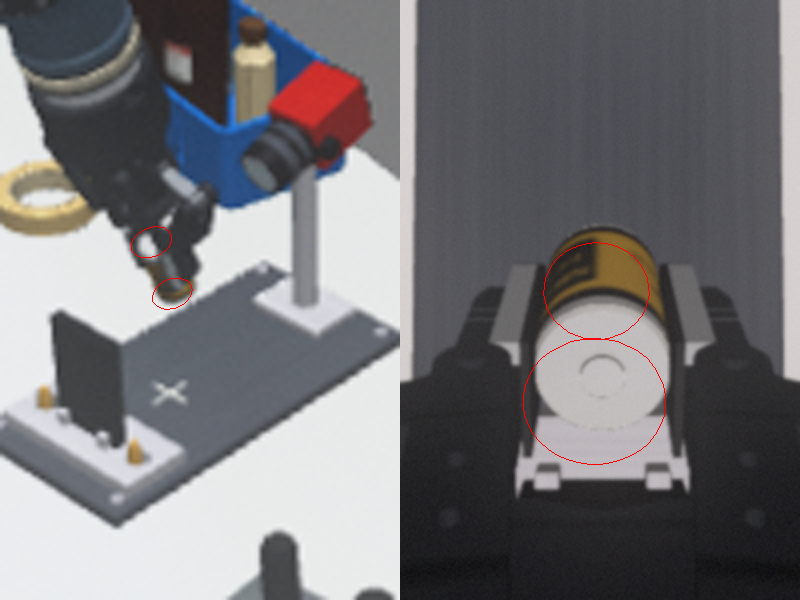

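The cell is held between the pads; its top centre is at (601,368) in the wrist crop, and in the scene crop it lies on the predicted outline at (150,242)–(172,293). It sits about 4 mm too far towards the camera and clears the backdrop and lens, so I make a small correction and settle.

Call:
{"name": "jog_arm", "arguments": {
  "rows": [
    [0, 0.1, 0, -0.19, 0, 0, -1],
    [0, 0, 0, 0, 0, 0, -1],
    [0, 0, 0, 0, 0, 0, -1],
    [0, 0, 0, 0, 0, 0, -1],
    [0, 0, 0, 0, 0, 0, -1],
    [0, 0, 0, 0, 0, 0, -1],
    [0, 0, 0, 0, 0, 0, -1],
    [0, 0, 0, 0, 0, 0, -1]
  ]
}}

```text
time_s: 16.47
tcp_pos: [0.58, -0.0012, 0.1058]
eef_rot: [3.141, -0.333, 0.237]
contact_force: [-0.6, -0.2, -1.0]
gripper_width: 0.28
finger_force: 59.0
```

```bash
python3 - <<'E'
from h import *
from station import monitor,workorder
s=monitor.state();R=Ro.from_euler('xyz',s["eef_rot"]).as_matrix()
e=(s["tcp_pos"]-.0056*R[:,2]-focus)*1e3;a=np.degrees(np.arccos(-R[:,2]@cz))
print(e.round(1),a,s["finger_force"],np.abs(s["qd"]).max())
if np.linalg.norm(e)<5 and a<3 and np.abs(s["qd"]).max()<.02: print(workorder.close_job())
E
```

```text
[-1.2 -1.2  1.1] 1.055930255835084 58.969435474136844 0.0023517135035377775
the job is handed in; nothing more can be done
None
```

The job is handed in, though it returned no verdict: the backdrop sits flush over both pins and is let go, and the arm still holds the test cell at the focus, about 2 mm and 1° off by the arm's own readings, at 16.5 s of the 58 s.

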